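# Hang the horseshoe ornament on the sloped display rail

## Task

First slide the rail's end stop uphill until it stands directly opposite the wooden marker post, and let go of it. Then pick up the roller hanger that carries the horseshoe (not the round disc), hang its rollers on the bar near the rail's high end, let go, and let it roll down by itself until it rests against the stop. Do not knock the other things about.

Things in the scene. Friction and masses are not known exactly. Their poses are not given: they have to be found in the camera images.
- stand: Rail stand, fixed: plywood board 150 (x) x 480 (y) x 15 mm. A wooden post at either end (y = -214, +212 mm) carries a sloped steel bar along y above x = 0. Origin: centre of the board's underside, on the table; z up, +y to the high end. The bar's upper face is 172 mm above the table at the low end (y = -220) and rises 0.10 rad to 216 mm at the high end (y = +218).
- bar: The sloped square steel bar, 12 x 12 mm, 440 mm long, fixed to the stand. Origin: middle of its upper face's width, at its low end. y runs uphill along it, z is square to its upper face, x is level across it (the stand's x). A grey cap 12 mm long at each end stands 21 mm above the upper face. Room to hang a hanger: its middle up to 370 mm along y.
- stop (a joint): Position of the sliding end stop along the bar, m: 0 lowest, growing uphill to 0.13; equals the distance of the stop's middle along the bar from the low end minus 0.045. Moves stiffly (5 N dry friction), cannot turn, stays where it is left.
- stop_grip (a point): In the stop's grip tab, 44 mm above the bar's upper face, over the bar and the stop's middle; axes as the bar. The grey stop: a collar 36 mm wide (x), 24 mm long (y), from 20 mm below to 14 mm above the bar's upper face; on it an upright tab 14 mm thick (x), 24 mm long (y), up to 62 mm above that face. Pinch the tab along x.
- marker: Wooden marker post on the stand's board, 55 mm beyond the bar (+x of the stand), fixed: an upright slat 10 mm thick (x), 24 mm wide (y, the same width as the stop), top 120 mm above its origin. Origin: middle of its underside, 15 mm above the table; axes as the stand. The stop is opposite it when the stop's middle has y = 0 in this frame.
- horseshoe: Loose roller hanger with the copper horseshoe, 220 to 340 g, 84 (y) x 60 (x) x 200 mm tall, standing on its wooden foot (60 x 70 x 10 mm). Origin: centre of the foot's underside; z up. Horseshoe up to 84 mm. A strap on the -x side only (x = -22 to -27 mm) joins foot and top: a hook open to +x. It stands with +x away from the robot within 0.5 rad.
- horseshoe_grip (a point): In the hanger's upright grip tab, 183 mm above its origin; axes as the hanger. Tab 14 mm thick (x), 40 mm long (y), 158 to 200 mm above the foot's underside. Just below it is a flat beam at 150 to 158 mm, x = -27 to +13 mm, 84 mm long (y); fingertips must stay above the beam. Pinch the tab along x.
- horseshoe_seat (a point): Middle of the two rollers' running undersides, 120 mm above the hanger's origin. Rollers 44 mm apart along y turn freely; flanges at x = +-10 to 13 mm reach 6 mm lower and straddle the bar. Gap for the bar: 84 to 114 mm. Move in along +x (the stand's +x), then lower: this point lies on the bar's upper face when seated, 54 mm uphill of the stop's middle when against it.
- medal: The other roller hanger, of the same build and size, but carrying a plain round copper disc 70 mm across. It must stay where it stands. Origin: centre of its foot's underside.
- cup: Brown card cup, 74 mm across, 75 mm tall, a bystander. Origin: centre of its underside.
- block: Dark wooden block 70 x 45 x 30 mm with a round knob on top (55 mm tall in all), a bystander. Origin: centre of its underside.

How it is judged:
On the way, in this order (a step that is already met when the one before it is completed fails the run):
1. the stop is opposite the marker post and let go of (y of stop_grip in the frame of marker between -0.012 and 0.012 m and contact force between the fingers and anything else below 0.2 N), for 0.2 s.
2. the horseshoe hanger sits on the bar, let go of, still at least 40 mm short of the stop (x of horseshoe_seat in the frame of bar between -0.009 and 0.009 m and z of horseshoe_seat in the frame of bar between -0.005 and 0.005 m and y of horseshoe_seat in the frame of stop_grip above 0.094 m and contact force between the fingers and horseshoe below 0.1 N), for 0.05 s.
At the end, for the whole second after the job is handed in: The stop's middle is within 12 mm of the marker post's middle along the stand; the horseshoe hanger hangs on the bar by its rollers (seat point within 9 mm across and 5 mm in height of the bar's upper face), rests against the stop (seat point 45 to 60 mm uphill of the stop's middle), and is at rest (y of stop_grip in the frame of marker between -0.012 and 0.012 m and x of horseshoe_seat in the frame of bar between -0.009 and 0.009 m and z of horseshoe_seat in the frame of bar between -0.005 and 0.005 m and y of horseshoe_seat in the frame of stop_grip between 0.045 and 0.06 m and linear speed of horseshoe below 0.02 m/s); the robot touches nothing.
It fails at once if the other hanger is disturbed (moved more than 30 mm) (distance of medal from where it was at the start of the episode above 0.03 m).
It fails at once if the cup or the block is knocked about (moved more than 50 mm) (distance of any of cup, block from where it was at the start of the episode above 0.05 m).
It fails at once if the hanger is pushed or carried down the bar to the stop by the robot (y of horseshoe_seat in the frame of stop_grip between 0.04 and 0.08 m and x of horseshoe_seat in the frame of bar between -0.009 and 0.009 m and z of horseshoe_seat in the frame of bar between -0.005 and 0.005 m and contact force between any of the fingers, the arm and horseshoe above 0.3 N).
It also fails if it takes over 66 s, if anything falls off the work surface, if the arm or the gripper's body presses on something with over 40 N, if the wrist force passes 120 N, or if a joint passes its speed limit or range.

## Robot

A 6-joint arm with a two-finger parallel gripper is mounted at the origin on the work surface. World frame = base frame: x ahead of the robot, y to its left, z up, the work surface at z = 0. Lengths are in m, angles in rad, forces in N, time in s.
With the tool pointing down it reaches from about 0.35 to 0.775 m from the base axis. Payload 7.3 kg.
Tool frame: the origin (TCP) lies midway between the tips of the shut fingers; the grasp point (between the pads) lies 19 mm behind it (robot.grip_depth is the z of the grasp point in the tool frame, in m); z points along the fingers, y is the line along which they close (so a half turn about z gives the same grasp; the last joint's range is limited). The gripper opens to 92 mm and grips with 3 to 60 N. Pads are 19 mm wide; open, the fingers measure 130 mm over their backs; the gripper's body (75 mm by 190 mm) begins 47 mm behind the grasp point.
Start: joints at [1.046, 0.342, 1.524, -0, 1.275, -0.146], TCP at [0.194, 0.488, 0.227] pointing down, gripper open.
Joint ranges: [-2.53, 2.53], [-0.77, 2.02], [0.04, 2.7], [-1, 4.14], [0.28, 2.66], [-3.11, 3.11]. Speed limits (rad/s): [2.57, 2.57, 3.14, 3.14, 3.14, 3.14].

## Interface

Orientations are given as [roll, pitch, yaw] about the fixed x, y, z axes, in that order (R = Rz(yaw) Ry(pitch) Rx(roll)).
In Python, from cell import robot, viewer gives the robot as it stands.
- The arm moves only by the tool step_arm, never from a script. Its argument "increments" is a list of rows, each an object with "delta_pos": the shift along the tool's x, y, z in cm, a list of three; "dr": the turn, a rotation vector about the tool's x, y, z in degrees, a list of three; "fingers": the closure, from -1 (fully open) to 1 (shut), so that 0 is half open. In form: [{"delta_pos": [tx, ty, tz], "dr": [wx, wy, wz], "fingers": fingers}, ...]. A call has exactly 5 rows; each row is the pose to reach, as a shift and turn from the pose commanded when the call began, along the tool's axes at that moment; what a row does not reach only later rows make up. A row lasts 1/8 s, in which the tool goes at most 62.5 mm and 10.7 degrees, less where a joint would pass 70% of its speed; a pose out of reach is approached as far as the arm can. A call with a gripper value outside its range is refused whole. The fingers move at their own pace and stop on an object; "newtons" is the grip in N (left out, the last holds). Time passes only in rows, so rows that repeat a pose let the fingers close, or fill a call up. It gives the time, the measured TCP pose, the force, the opening and the grip force at its end, in the units of the state.
- robot.observe(): the state, without advancing time (a new reading comes with each control period).
- viewer.read_camera(name): name is "side" or "top"; returns the picture (420x560x3 uint8, red, green, blue); there is no depth.
- viewer.camera_params(name): a dict with "K" (3x3 intrinsics, pixels), "T" (4x4, takes a point from camera to world coordinates). Camera axes: x right, y down, z forward; pixel columns grow to the right and rows downward; lengths in m; the calibration is good to about 2 mm. A picture is of the moment at which its call begins. camera_params takes no time and is no camera call.
- robot.hand_in(): hands the job in; it is judged then, once.
The state is a dict: "time": time; "qpos": joint angles; "qvel": joint speeds; "joint_efforts": joint torques, N m; "tool_pos": TCP position; "tool_rot": TCP orientation; "contact_force": force on the tool from outside, world axes, zero at the start; "torque": the same for the moment, N m; "opening": finger opening in m; "grip_force": force on a finger pad.
Only numpy, scipy, OpenCV 4.12 (cv2) and the standard library are available. Lean on these libraries where they do the work, as an engineer would, in place of code of your own. Each camera call takes 0.05 s, during which the arm holds its last target. There are 200 camera calls.

## Working session

There is one attempt and no reset: what is moved stays moved. The work goes in short steps, Python scripts to look and compute and a tool call to move; the robot and the scene stay as the last step left them, time stands still between calls to the robot, and variables do not carry over. Pictures are saved under pics/ and viewed, at most 10 in all, crops included, and the job is handed in when it is done.

Besides the shell and the picture viewer there is one more tool, called after ">>>" as name([rows], argument=value, ...), one row to a line, values as JSON. step_arm: Moves the arm, as the interface text tells. Its arguments: {"type":"object","properties":{"increments":{"type":"array"},"newtons":{"type":"number"}},"required":["increments"]}

```bash
mkdir -p pics; ls; python3 - <<'E'
from cell import robot, viewer
import cv2,numpy as np
for n in("side","top"):
    im=viewer.read_camera(n); cv2.imwrite(f"pics/{n}0.png",im[:,:,::-1]); p=viewer.camera_params(n); print(n,np.round(p["K"],1).tolist(),np.round(p["T"],3).tolist())
s=robot.observe();print(s["time"],s["tool_pos"],s["tool_rot"],robot.grip_depth)
E
```

```text
pics
side [[479.7, 0.0, 273.0], [0.0, 479.7, 207.4], [0.0, 0.0, 1.0]] [[1.0, 0.02, 0.011, 0.547], [0.0, -0.505, 0.863, -0.717], [0.022, -0.863, -0.505, 0.581], [0.0, 0.0, 0.0, 1.0]]
top [[396.3, 0.0, 274.8], [0.0, 396.3, 207.3], [0.0, 0.0, 1.0]] [[-0.005, -0.988, 0.154, 0.461], [-1.0, 0.008, 0.023, -0.008], [-0.024, -0.154, -0.988, 0.869], [0.0, 0.0, 0.0, 1.0]]
0.1 [0.19394614 0.48746814 0.22612105] [-3.14023345e+00 -1.76976298e-04  2.76277961e+00] -0.0188
```

View pics/side0.png

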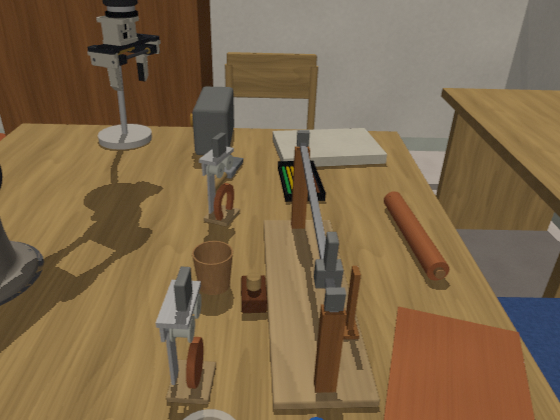

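View pics/top0.png

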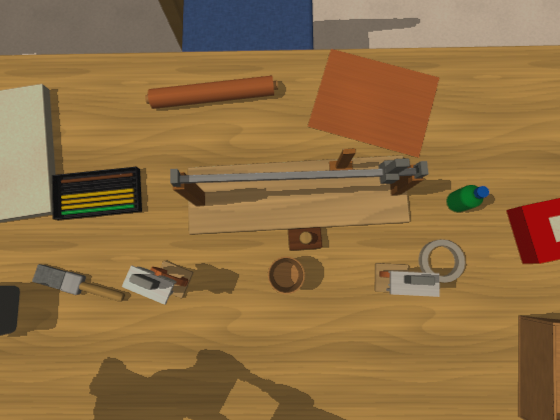

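The side view shows the stand at about (320,290), with the stop near (328,270) and the marker at (352,300). One hanger is at (185,330) and the other at (220,180). In the top view the hangers are at (415,282) and (155,283). I'll enlarge to tell them apart.

```bash
python3 - <<'E'
import cv2,numpy as np
s=cv2.imread("pics/side0.png");t=cv2.imread("pics/top0.png")
r=lambda im,x,y,w,h:cv2.resize(im[y:y+h,x:x+w],(400,300),interpolation=cv2.INTER_CUBIC)
a=np.vstack([np.hstack([r(s,130,260,160,120)[:, :],r(s,180,125,100,75)]),np.hstack([r(t,360,220,120,90),r(t,110,240,120,90)])])
cv2.imwrite("pics/crop1.png",a)
b=np.vstack([np.hstack([r(s,270,230,120,90),r(s,260,120,120,90)]),np.hstack([r(t,320,140,120,90),r(t,160,140,120,90)])])
cv2.imwrite("pics/crop2.png",b)
E
```

```text
(no output)
```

View pics/crop1.png

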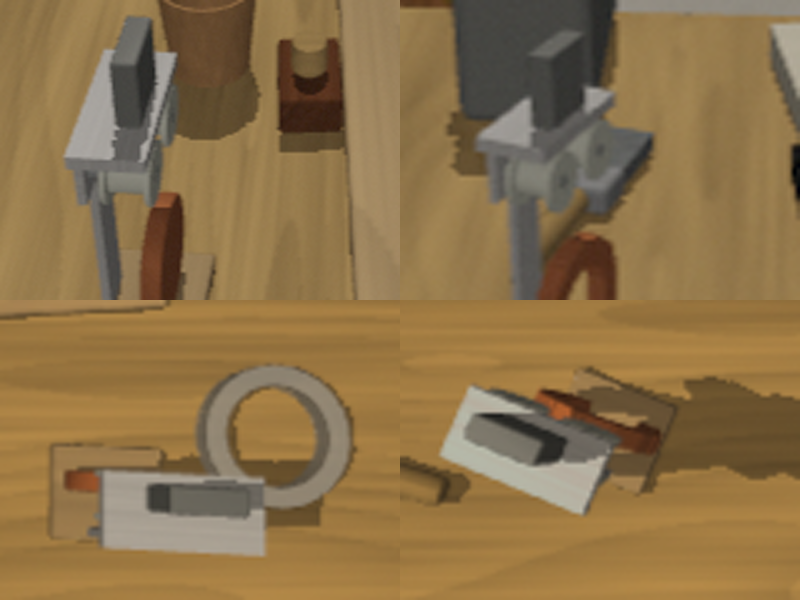

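View pics/crop2.png

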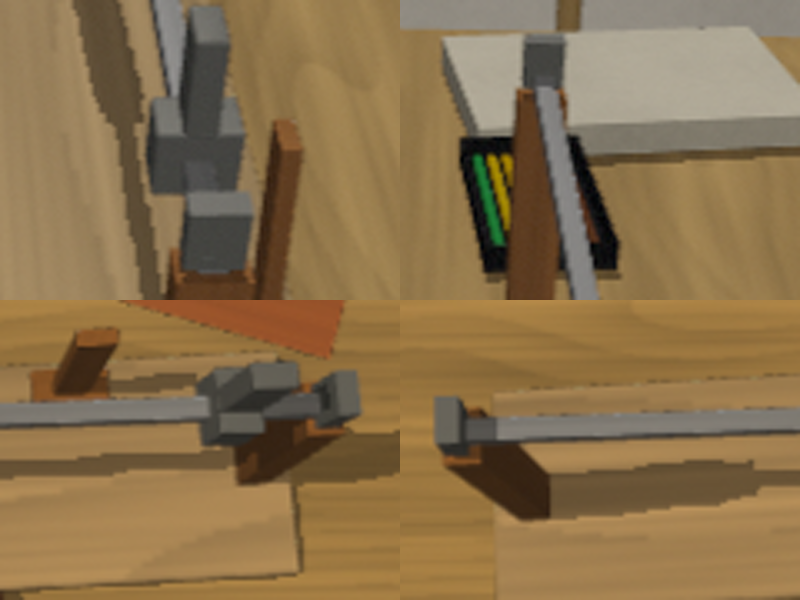

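The near hanger (top view 415,282) carries a solid disc. The far one (155,283) shows a gap in the arch, so it is the horseshoe. I'll cast rays from picked points at their known heights and fit the stand and hanger poses.

```bash
cat > h.py <<'E'
import numpy as np,cv2
from cell import robot,viewer
from scipy.spatial.transform import Rotation as R
P={n:viewer.camera_params(n) for n in("side","top")}
def ray(n,uv,z):
    T=np.array(P[n]["T"]);d=T[:3,:3]@np.linalg.solve(P[n]["K"],[uv[0],uv[1],1]);o=T[:3,3]
    return (o+d*(z-o[2])/d[2])[:2]
def fit2(m,w):
    m,w=np.array(m),np.array(w);a=m-m.mean(0);b=w-w.mean(0)
    th=np.arctan2((a[:,0]*b[:,1]-a[:,1]*b[:,0]).sum(),(a*b).sum());c,s=np.cos(th),np.sin(th);Q=np.array([[c,-s],[s,c]])
    t=w.mean(0)-Q@m.mean(0);return th,t,Q,(w-(m@Q.T+t))
E
python3 - <<'E'
from h import *
L=[((409.7,221),.015,(-.075,-.240)),((190,233.5),.015,(-.075,.240)),((188.5,168.5),.015,(.075,.240)),((423.8,169.4),.1935,(0,-.2162)),((174.7,178.1),.2374,(0,.2097))]
w=[ray("top",u,z) for u,z,_ in L];th,t,Q,r=fit2([m for *_,m in L],w)
print("stand",th,t,"res mm",np.round(r*1000,1).tolist())
for n,u,z in[("side",(335.4,290.9),.1935),("side",(303.2,131.7),.2374),("side",(356,271.4),.135),("top",(349.1,151.4),.135),("top",(401.9,162.5),.240)]:
    p=ray(n,u,z);print(n,u,p.round(4),"stand",(Q.T@(p-t)*1000).round(1))
im=cv2.imread("pics/top0.png");hsv=cv2.cvtColor(im,cv2.COLOR_BGR2HSV)
for x0 in(110,360):
    m=((hsv[:,:,1]<50)&(hsv[:,:,2]>170)).astype(np.uint8);k=np.zeros_like(m);k[255:310,x0:x0+85]=m[255:310,x0:x0+85]
    c=max(cv2.findContours(k,0,2)[0],key=cv2.contourArea);b=cv2.boxPoints(cv2.minAreaRect(c));wp=np.array([ray("top",q,.158) for q in b])
    print("beam",b.round(1).tolist(),wp.round(4).tolist(),"centre",wp.mean(0),"sides",np.linalg.norm(np.diff(wp,axis=0),axis=1))
# dark tab near horseshoe
sub=hsv[260:300,110:200];k=((sub[:,:,1]<60)&(sub[:,:,2]<140)).astype(np.uint8)
c=max(cv2.findContours(k,0,2)[0],key=cv2.contourArea);print("tab",[(round(a,1)) for a in (np.array(cv2.minAreaRect(c)[0])+[110,260])],cv2.minAreaRect(c)[1:],cv2.contourArea(c))
E
```

```text
stand 0.05094414292883644 [ 0.62244521 -0.03852437] res mm [[2.5, 2.8], [3.3, -2.1], [-1.5, -2.3], [-2.4, 2.4], [-2.0, -0.9]]
side (335.4, 290.9) [ 0.6331 -0.256 ] stand [  -0.5 -217.8]
side (303.2, 131.7) [0.6135 0.1652] stand [  1.4 203.9]
side (356, 271.4) [ 0.6823 -0.1407] stand [  54.6 -105.1]
top (349.1, 151.4) [ 0.6826 -0.1341] stand [ 55.2 -98.5]
top (401.9, 162.5) [ 0.6312 -0.2008] stand [   0.5 -162.5]
beam [[121.5999984741211, 286.29998779296875], [130.1999969482422, 265.6000061035156], [172.39999389648438, 283.1000061035156], [163.6999969482422, 303.79998779296875]] [[0.4326, 0.2806], [0.4688, 0.267], [0.4377, 0.1901], [0.402, 0.2041]] centre [0.43525331 0.23543824] sides [0.03870127 0.08300952 0.03833477]
beam [[392.0, 290.0], [397.0, 290.0], [397.0, 291.0], [392.0, 291.0]] [[0.4244, -0.1963], [0.4243, -0.205], [0.4226, -0.2049], [0.4226, -0.1962]] centre [ 0.42348179 -0.2005969 ] sides [0.00867185 0.00171253 0.00866859]
tab [np.float64(152.4), np.float64(281.2)] ((44.552467346191406, 18.174379348754883), 22.2490234375) 511.0
```

```bash
cat >> h.py <<'E'
TH=0.051;O=np.array([.6224,-.0385,0])
SR=R.from_euler("z",TH)
BR=SR*R.from_euler("x",.1)             # bar axes in world
def bar(s,h,x=0): return O+SR.apply([0,-.220,.172])+BR.apply([x,s,h])
GR=BR*R.from_euler("xyz",[np.pi,0,np.pi/2])  # tool down, closing along bar x
def inc(grasp,rot,label="",c0=None):
    s=robot.observe();p,r=(np.array(s["tool_pos"]),R.from_euler("xyz",s["tool_rot"])) if c0 is None else c0
    tcp=np.array(grasp)+rot.apply([0,0,.0188]);d=r.inv().apply(tcp-p)*100;w=(r.inv()*rot).as_rotvec(True)
    print(label,"tcp",tcp.round(4),"dpos",d.round(2).tolist(),"dr",w.round(2).tolist())
    return tcp,rot
E
python3 - <<'E'
from h import *
print(GR.as_euler("xyz"),GR.as_matrix().round(2).tolist())
inc(bar(.064,.124),GR,"above");inc(bar(.064,.044),GR,"grip")
s=robot.observe();r=R.from_euler("xyz",s["tool_rot"]);print(r.inv().apply([0,0,1]))
E
```

```text
[ 3.14159265 -0.1         1.62179633] [[-0.05, 1.0, -0.01], [0.99, 0.05, 0.1], [0.1, 0.0, -1.0]]
above tcp [ 0.6309 -0.2051  0.2831] dpos [-66.21, -48.2, -5.64] dr [-3.34, 5.13, 65.31]
grip tcp [ 0.6305 -0.1971  0.2035] dpos [-65.88, -47.46, 2.32] dr [-3.34, 5.13, 65.31]
[ 1.76976297e-04 -1.35920187e-03 -9.99999061e-01]
```

>>> step_arm([
  {"delta_pos": [0,0,-6],"dr": [0,0,0],"fingers": -1},
  {"delta_pos": [-5,-4,-10],"dr": [0,0,10],"fingers": -1},
  {"delta_pos": [-10,-7.5,-11],"dr": [0,0,20],"fingers": -1},
  {"delta_pos": [-14.5,-11,-11],"dr": [0,0,30],"fingers": -1},
  {"delta_pos": [-19,-14.5,-11],"dr": [0,0,40],"fingers": -1},
])

```text
time: 0.72
tool_pos: [0.3175, 0.2813, 0.3368]
tool_rot: [3.141, 0.0, 2.06]
contact_force: [1.8, 0.8, -0.3]
opening: 0.0918
grip_force: 0.0
```

>>> step_arm([
  {"delta_pos": [0,0,0],"dr": [0,0,0],"fingers": -1},
  {"delta_pos": [0,0,0],"dr": [0,0,0],"fingers": -1},
  {"delta_pos": [0,0,0],"dr": [0,0,0],"fingers": -1},
  {"delta_pos": [0,0,0],"dr": [0,0,0],"fingers": -1},
  {"delta_pos": [0,0,0],"dr": [0,0,0],"fingers": -1},
])

```text
time: 1.35
tool_pos: [0.3165, 0.2837, 0.3366]
tool_rot: [-3.141, -0.0, 2.067]
contact_force: [-0.3, -1.0, 0.2]
opening: 0.0918
grip_force: 0.0
```

```bash
python3 -c "
from h import *
inc(bar(.064,.144),GR,'above');s=robot.observe();print(s['qpos'])"
```

```text
above tcp [ 0.631  -0.2071  0.303 ] dpos [-58.13, 4.32, 3.36] dr [-1.28, 5.63, 25.46]
[5.50041200e-01 8.43185995e-02 1.55556830e+00 1.09317066e-04
 1.50185160e+00 5.42309344e-02]
```

>>> step_arm([
  {"delta_pos": [-5,0.4,0],"dr": [0,0,5],"fingers": -1},
  {"delta_pos": [-10,0.8,0],"dr": [0,0,10],"fingers": -1},
  {"delta_pos": [-15.5,1.2,0],"dr": [0,0,15],"fingers": -1},
  {"delta_pos": [-21,1.6,0],"dr": [0,0,20],"fingers": -1},
  {"delta_pos": [-27,2,0],"dr": [-1.3,5.6,25.5],"fingers": -1},
])

```text
time: 1.98
tool_pos: [0.4633, 0.0549, 0.3369]
tool_rot: [3.14, -0.102, 1.62]
contact_force: [0.9, 0.9, -1.1]
opening: 0.0916
grip_force: 0.0
```

```bash
python3 -c "
from h import *
inc(bar(.064,.124),GR,'above')"
```

```text
above tcp [ 0.6309 -0.2051  0.2831] dpos [-27.21, 15.45, 2.66] dr [0.1, -0.12, -0.09]
```

>>> step_arm([
  {"delta_pos": [-5.4,3,0.5],"dr": [0,0,0],"fingers": -0.6},
  {"delta_pos": [-10.8,6.2,1],"dr": [0,0,0],"fingers": -0.5},
  {"delta_pos": [-16.2,9.3,1.6],"dr": [0,0,0],"fingers": -0.5},
  {"delta_pos": [-21.6,12.4,2.1],"dr": [0,0,0],"fingers": -0.5},
  {"delta_pos": [-27,15.4,2.6],"dr": [0,0,0],"fingers": -0.5},
])

```text
time: 2.6
tool_pos: [0.6304, -0.2048, 0.2835]
tool_rot: [3.141, -0.1, 1.62]
contact_force: [1.0, 0.5, 0.7]
opening: 0.0691
grip_force: 0.0
```

>>> step_arm([
  {"delta_pos": [0,0,0],"dr": [0,0,0],"fingers": -0.5},
  {"delta_pos": [0,0,0],"dr": [0,0,0],"fingers": -0.5},
  {"delta_pos": [0,0,0],"dr": [0,0,0],"fingers": -0.5},
  {"delta_pos": [0,0,0],"dr": [0,0,0],"fingers": -0.5},
  {"delta_pos": [0,0,0],"dr": [0,0,0],"fingers": -0.5},
])

```text
time: 3.22
tool_pos: [0.6292, -0.2028, 0.2851]
tool_rot: [3.14, -0.099, 1.62]
contact_force: [1.0, -0.7, -0.6]
opening: 0.0686
grip_force: 0.0
```

```bash
python3 -c "
from h import *
inc(bar(.064,.124),GR,'above');inc(bar(.064,.044),GR,'grip')
cv2.imwrite('pics/s1.png',viewer.read_camera('side')[:,:,::-1])
im=cv2.imread('pics/s1.png')[190:400,230:450];cv2.imwrite('pics/s1c.png',cv2.resize(im,None,fx=2.8,fy=2.8))"
```

```text
above tcp [ 0.6309 -0.2051  0.2831] dpos [-0.25, 0.16, 0.18] dr [0.11, 0.06, -0.09]
grip tcp [ 0.6305 -0.1971  0.2035] dpos [-0.24, 0.15, 8.18] dr [0.11, 0.06, -0.09]
```

View pics/s1c.png

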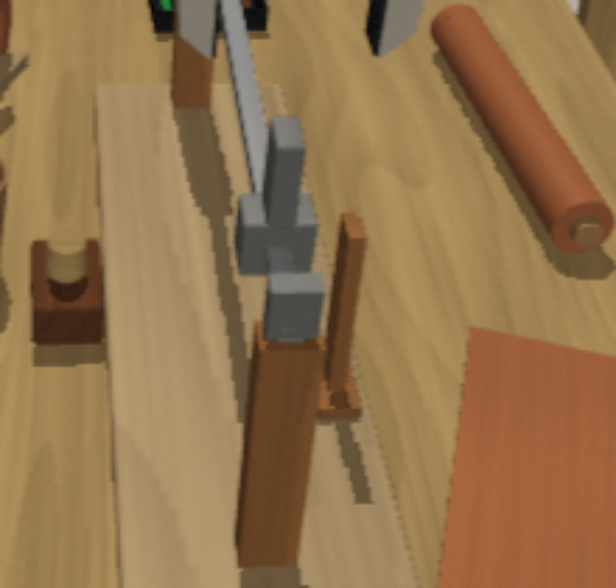

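The open fingers straddle the stop's tab (287,150), at about x=200 and x=395 in the crop. Descending.

>>> step_arm([
  {"delta_pos": [-0.2,0.1,3],"dr": [0,0,0],"fingers": -0.5},
  {"delta_pos": [-0.2,0.1,6],"dr": [0,0,0],"fingers": -0.5},
  {"delta_pos": [-0.2,0.1,8],"dr": [0,0,0],"fingers": -0.5},
  {"delta_pos": [-0.2,0.1,8],"dr": [0,0,0],"fingers": 1},
  {"delta_pos": [-0.2,0.1,8],"dr": [0,0,0],"fingers": 1},
], newtons=25)

```text
time: 3.9
tool_pos: [0.6304, -0.1978, 0.2055]
tool_rot: [3.139, -0.099, 1.619]
contact_force: [0.5, -0.1, -0.8]
opening: 0.0534
grip_force: 0.0
```

>>> step_arm([
  {"delta_pos": [0,0,0],"dr": [0,0,0],"fingers": 1},
  {"delta_pos": [0,0,0],"dr": [0,0,0],"fingers": 1},
  {"delta_pos": [0,0,0],"dr": [0,0,0],"fingers": 1},
  {"delta_pos": [0,0,0],"dr": [0,0,0],"fingers": 1},
  {"delta_pos": [0,0,0],"dr": [0,0,0],"fingers": 1},
])

```text
time: 4.53
tool_pos: [0.6309, -0.1975, 0.2045]
tool_rot: [3.139, -0.099, 1.619]
contact_force: [5.3, -0.0, -0.7]
opening: 0.0142
grip_force: 25.0
```

>>> step_arm([
  {"delta_pos": [1.2,0,0],"dr": [0,0,0],"fingers": 1},
  {"delta_pos": [2.6,0,0],"dr": [0,0,0],"fingers": 1},
  {"delta_pos": [4,0,0],"dr": [0,0,0],"fingers": 1},
  {"delta_pos": [5.3,0,0],"dr": [0,0,0],"fingers": 1},
  {"delta_pos": [6,0,0],"dr": [0,0,0],"fingers": 1},
], newtons=40)

```text
time: 5.15
tool_pos: [0.6282, -0.1388, 0.2104]
tool_rot: [3.138, -0.097, 1.619]
contact_force: [7.4, -4.6, -2.4]
opening: 0.0139
grip_force: 40.0
```

>>> step_arm([
  {"delta_pos": [0,0,0],"dr": [0,0,0],"fingers": 1},
  {"delta_pos": [0,0,0],"dr": [0,0,0],"fingers": 1},
  {"delta_pos": [0,0,0],"dr": [0,0,0],"fingers": 1},
  {"delta_pos": [0,0,0],"dr": [0,0,0],"fingers": 1},
  {"delta_pos": [0,0,0],"dr": [0,0,0],"fingers": 1},
])

```text
time: 5.78
tool_pos: [0.6281, -0.1381, 0.2105]
tool_rot: [3.138, -0.099, 1.619]
contact_force: [5.6, 0.0, -1.2]
opening: 0.014
grip_force: 40.0
```

```bash
python3 -c "
from h import *
a=viewer.read_camera('side')[:,:,::-1][200:350,280:400];b=viewer.read_camera('top')[:,:,::-1][130:205,320:420]
cv2.imwrite('pics/c2.png',np.hstack([cv2.resize(a,(400,500),interpolation=2),cv2.resize(b,(400,300),interpolation=2).__class__.__call__ if 0 else cv2.copyMakeBorder(cv2.resize(b,(400,300),interpolation=2),0,200,0,0,0)]))"
```

```text
(no output)
```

View pics/c2.png

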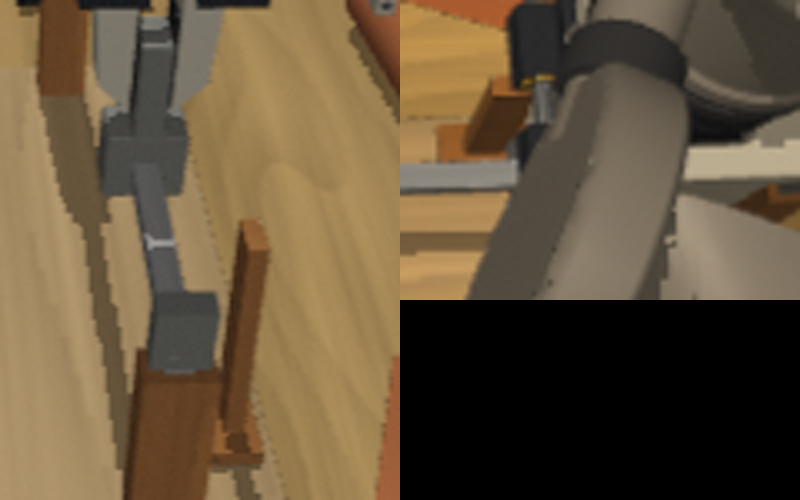

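```bash
python3 -c "
from h import *
f=lambda n,u,z:(SR.inv().apply(np.append(ray(n,u,z),z)-O)*1000).round(1)
print('marker front',f('side',(355.9,274.4),.135),'back',f('side',(353.5,266),.135))
print('collar front',f('side',(323.8,242.9),.197),'tab front',f('side',(327.1,214.1),.245))
print('marker top',f('top',(320+503/400*100-100,130+88/4),.135) ,f('top',(320+25.5,130+21),.135))
s=robot.observe();r=R.from_euler('xyz',s['tool_rot']);g=np.array(s['tool_pos'])+r.apply([0,0,-.0188]);print('grasp',SR.inv().apply(g-O)*1000)
"
```

```text
marker front [  53.  -112.3  135. ] back [ 53.4 -91.7 135. ]
collar front [  -1.  -118.4  197. ] tab front [-2.000e-01 -1.191e+02  2.450e+02]
marker top [ 54.4 -92.1 135. ] [ 56.4 -91.7 135. ]
grasp [   0.59606439 -101.58071068  229.14839365]
```

>>> step_arm([
  {"delta_pos": [0.2,0,0],"dr": [0,0,0],"fingers": 1},
  {"delta_pos": [0.4,0,0],"dr": [0,0,0],"fingers": 1},
  {"delta_pos": [0.4,0,0],"dr": [0,0,0],"fingers": 1},
  {"delta_pos": [0.4,0,0],"dr": [0,0,0],"fingers": 1},
  {"delta_pos": [0.4,0,0],"dr": [0,0,0],"fingers": 1},
])

```text
time: 6.5
tool_pos: [0.628, -0.1352, 0.2107]
tool_rot: [3.138, -0.097, 1.619]
contact_force: [6.2, -3.4, -0.9]
opening: 0.0141
grip_force: 40.0
```

>>> step_arm([
  {"delta_pos": [0,0,0],"dr": [0,0,0],"fingers": -0.5},
  {"delta_pos": [0,0,0],"dr": [0,0,0],"fingers": -0.5},
  {"delta_pos": [0,0,0],"dr": [0,0,0],"fingers": -0.5},
  {"delta_pos": [0,0,0],"dr": [0,0,0],"fingers": -0.5},
  {"delta_pos": [0,0,-3],"dr": [0,0,0],"fingers": -0.5},
])

```text
time: 7.12
tool_pos: [0.6258, -0.1363, 0.2384]
tool_rot: [-3.137, -0.102, 1.619]
contact_force: [-0.4, -0.1, 1.1]
opening: 0.0591
grip_force: 0.0
```

```bash
cat >> h.py <<'E'
HY=-.38;H0=np.array([.4418,.2328,0])
HG=R.from_euler("z",HY)*R.from_euler("xyz",[np.pi,0,np.pi/2])
E
python3 -c "
from h import *
inc(H0+[0,0,.33],HG,'above');inc(H0+[0,0,.187],HG,'grip')"
```

```text
above tcp [0.4418 0.2328 0.3112] dpos [38.3, -16.62, -3.32] dr [-1.52, -5.69, 24.53]
grip tcp [0.4418 0.2328 0.1682] dpos [36.85, -16.55, 10.9] dr [-1.52, -5.69, 24.53]
```

>>> step_arm([
  {"delta_pos": [0,0,-6],"dr": [0,0,0],"fingers": -1},
  {"delta_pos": [5,-2,-8],"dr": [0,0,5],"fingers": -1},
  {"delta_pos": [10,-4,-8],"dr": [0,0,10],"fingers": -1},
  {"delta_pos": [15,-6.2,-8],"dr": [0,-2,16],"fingers": -1},
  {"delta_pos": [20,-8.5,-8],"dr": [-1.5,-5.7,24.5],"fingers": -1},
])

```text
time: 7.75
tool_pos: [0.532, 0.0507, 0.34]
tool_rot: [3.135, 0.001, 1.185]
contact_force: [0.3, 1.1, 0.1]
opening: 0.0917
grip_force: 0.0
```

```bash
python3 -c "
from h import *
inc(H0+[0,0,.29],HG,'above')"
```

```text
above tcp [0.4418 0.2328 0.2712] dpos [13.49, -15.25, 6.77] dr [0.38, 0.07, -0.31]
```

>>> step_arm([
  {"delta_pos": [3.4,-3.8,1],"dr": [0,0,0],"fingers": -0.5},
  {"delta_pos": [6.8,-7.6,2],"dr": [0,0,0],"fingers": -0.5},
  {"delta_pos": [10.2,-11.5,4],"dr": [0.3,0,-0.3],"fingers": -0.5},
  {"delta_pos": [13.5,-15.2,6],"dr": [0.3,0,-0.3],"fingers": -0.5},
  {"delta_pos": [13.5,-15.2,6.7],"dr": [0.3,0,-0.3],"fingers": -0.5},
])

```text
time: 8.38
tool_pos: [0.4399, 0.2336, 0.2712]
tool_rot: [-3.14, 0.001, 1.201]
contact_force: [0.4, -0.5, 0.3]
opening: 0.0691
grip_force: 0.0
```

```bash
python3 -c "
from h import *
inc(H0+[0,0,.186],HG,'grip')
a=viewer.read_camera('side')[:,:,::-1][90:240,160:280];b=viewer.read_camera('top')[:,:,::-1][130:205,320:420]
cv2.imwrite('pics/c3.png',np.hstack([cv2.resize(a,(400,500),interpolation=2),cv2.copyMakeBorder(cv2.resize(b,(400,300),interpolation=2),0,200,0,0,0)]))"
```

```text
grip tcp [0.4418 0.2328 0.1672] dpos [-0.0, 0.22, 10.4] dr [-0.09, 0.05, 0.59]
```

View pics/c3.png

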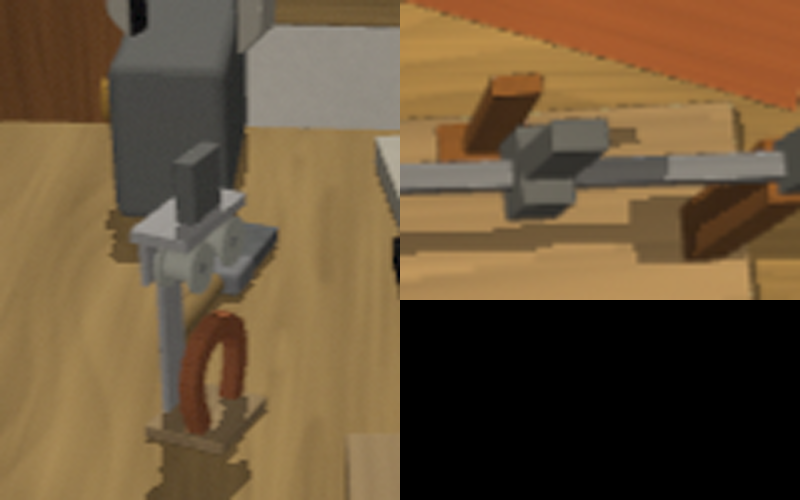

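The arch with the open gap at (215,370) confirms this is the horseshoe hanger, and the gripper is above its tab. The stop now stands beside the marker.

>>> step_arm([
  {"delta_pos": [0,0.2,3],"dr": [0,0,0.5],"fingers": -0.5},
  {"delta_pos": [0,0.2,6],"dr": [0,0,0.5],"fingers": -0.5},
  {"delta_pos": [0,0.2,9],"dr": [0,0,0.5],"fingers": -0.5},
  {"delta_pos": [0,0.2,10.2],"dr": [0,0,0.5],"fingers": -0.5},
  {"delta_pos": [0,0.2,10.2],"dr": [0,0,0.5],"fingers": -0.5},
])

```text
time: 9.1
tool_pos: [0.4445, 0.2299, 0.1702]
tool_rot: [3.141, 0.0, 1.186]
contact_force: [-0.5, -0.2, 0.6]
opening: 0.069
grip_force: 0.0
```

>>> step_arm([
  {"delta_pos": [0,0,0],"dr": [0,0,0],"fingers": 1},
  {"delta_pos": [0,0,0],"dr": [0,0,0],"fingers": 1},
  {"delta_pos": [0,0,0],"dr": [0,0,0],"fingers": 1},
  {"delta_pos": [0,0,0],"dr": [0,0,0],"fingers": 1},
  {"delta_pos": [0,0,0],"dr": [0,0,0],"fingers": 1},
], newtons=25)

```text
time: 9.72
tool_pos: [0.4439, 0.2307, 0.1702]
tool_rot: [3.141, 0.0, 1.188]
contact_force: [0.9, -0.1, 0.5]
opening: 0.0236
grip_force: 0.0
```

```bash
python3 -c "
from h import *
f=lambda n,u,z:(SR.inv().apply(np.append(ray(n,u,z),z)-O)*1000).round(1)
print('tab',f('top',(365,163.2),.245),'marker',f('top',(349.2,151.2),.135))
s=robot.observe();print(s['tool_pos'],s['tool_rot'],s['opening'],s['grip_force'],s['contact_force'])
gz=s['tool_pos'][2]+.0188;print('grasp height',gz)
h=gz-.120
inc(bar(.33,h+.06,-.15),GR,'pre');inc(bar(.33,h+.015,-.12),GR,'entry');inc(bar(.33,h+.015),GR,'over');inc(bar(.33,h),GR,'seat')"
```

```text
tab [   1.8 -101.8  245. ] marker [ 55.6 -98.7 135. ]
[0.44393112 0.23067152 0.17015846] [3.14117453e+00 9.38813191e-05 1.18764121e+00] 0.023573811701088604 0.0 [ 0.90958609 -0.08469425  0.46185945]
grasp height 0.18895845882352214
pre tcp [0.4676 0.0511 0.3146] dpos [-15.77, 8.92, -14.43] dr [1.27, 5.65, -24.85]
entry tcp [0.4974 0.0571 0.2698] dpos [-14.1, 11.45, -9.96] dr [1.27, 5.65, -24.85]
over tcp [0.6172 0.0632 0.2698] dpos [-9.05, 22.34, -9.95] dr [1.27, 5.65, -24.85]
seat tcp [0.6171 0.0647 0.2549] dpos [-8.92, 22.27, -8.46] dr [1.27, 5.65, -24.85]
```

>>> step_arm([
  {"delta_pos": [0,0,0],"dr": [0,0,0],"fingers": 1},
  {"delta_pos": [0,0,0],"dr": [0,0,0],"fingers": 1},
  {"delta_pos": [0,0,0],"dr": [0,0,0],"fingers": 1},
  {"delta_pos": [0,0,0],"dr": [0,0,0],"fingers": 1},
  {"delta_pos": [0,0,-0.5],"dr": [0,0,0],"fingers": 1},
], newtons=30)

```text
time: 10.35
tool_pos: [0.4436, 0.2305, 0.1748]
tool_rot: [-3.141, 0.001, 1.188]
contact_force: [0.2, -1.3, -2.5]
opening: 0.0141
grip_force: 30.0
```

>>> step_arm([
  {"delta_pos": [0,0,-4],"dr": [0,0,0],"fingers": 1},
  {"delta_pos": [0,0,-8],"dr": [0,0,0],"fingers": 1},
  {"delta_pos": [-2,1,-12],"dr": [0,0,-5],"fingers": 1},
  {"delta_pos": [-5,2.8,-14],"dr": [0,1,-10],"fingers": 1},
  {"delta_pos": [-8,4.5,-14],"dr": [0.5,3,-15],"fingers": 1},
])

```text
time: 10.98
tool_pos: [0.4564, 0.1392, 0.3173]
tool_rot: [3.139, -0.054, 1.454]
contact_force: [0.2, 0.1, -2.6]
opening: 0.014
grip_force: 30.0
```

```bash
python3 -c "
from h import *
h=.069;inc(bar(.33,h+.06,-.15),GR,'pre')
s=robot.observe();print(s['contact_force'],s['torque'])"
```

```text
pre tcp [0.4676 0.0511 0.3146] dpos [-8.62, 2.14, -0.19] dr [0.92, 2.62, -9.59]
[ 0.23492414  0.07869775 -2.63854277] [-0.1417869   0.07158156  0.03607037]
```

>>> step_arm([
  {"delta_pos": [-3,0.7,0],"dr": [0.3,1,-3],"fingers": 1},
  {"delta_pos": [-6,1.4,0],"dr": [0.6,2,-6],"fingers": 1},
  {"delta_pos": [-8.6,2.1,-0.2],"dr": [0.9,2.6,-9.6],"fingers": 1},
  {"delta_pos": [-8.6,2.1,-0.2],"dr": [0.9,2.6,-9.6],"fingers": 1},
  {"delta_pos": [-8.6,2.1,-0.2],"dr": [0.9,2.6,-9.6],"fingers": 1},
])

```text
time: 11.6
tool_pos: [0.466, 0.0521, 0.3127]
tool_rot: [-3.137, -0.099, 1.616]
contact_force: [-0.9, 0.9, -2.9]
opening: 0.014
grip_force: 30.0
```

```bash
python3 -c "
from h import *
h=.069;inc(bar(.33,h+.015,-.12),GR,'entry');inc(bar(.33,h+.015),GR,'over')
a=viewer.read_camera('side')[:,:,::-1][90:240,200:360];b=viewer.read_camera('top')[:,:,::-1][130:280,160:320]
cv2.imwrite('pics/c4.png',np.hstack([cv2.resize(a,(400,375),interpolation=2),cv2.resize(b,(400,375),interpolation=2)]))"
```

```text
entry tcp [0.4974 0.0571 0.2698] dpos [-0.07, 3.17, 4.28] dr [-0.23, 0.06, -0.31]
over tcp [0.6172 0.0632 0.2698] dpos [-0.01, 15.17, 4.24] dr [-0.23, 0.06, -0.31]
```

View pics/c4.png

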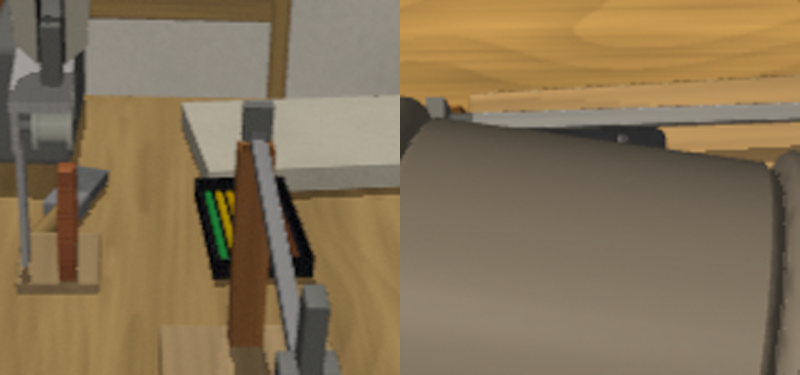

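The hanger is held upright and aligned with the bar, with the foot's lower edge at (60,290) and the rollers at (45,130). Moving in.

>>> step_arm([
  {"delta_pos": [0,1.5,2.2],"dr": [-0.2,0,-0.3],"fingers": 1},
  {"delta_pos": [0,3.1,4.2],"dr": [-0.2,0,-0.3],"fingers": 1},
  {"delta_pos": [0,5,4.2],"dr": [-0.2,0,-0.3],"fingers": 1},
  {"delta_pos": [0,7,4.2],"dr": [-0.2,0,-0.3],"fingers": 1},
  {"delta_pos": [0,8.5,4.2],"dr": [-0.2,0,-0.3],"fingers": 1},
])

```text
time: 12.32
tool_pos: [0.5512, 0.061, 0.2702]
tool_rot: [-3.141, -0.099, 1.624]
contact_force: [-0.4, -0.4, -2.5]
opening: 0.0137
grip_force: 30.0
```

```bash
python3 -c "
from h import *
h=.069;inc(bar(.33,h+.015),GR,'over');inc(bar(.33,h),GR,'seat')
a=viewer.read_camera('side')[:,:,::-1][90:240,240:360]
cv2.imwrite('pics/c5.png',cv2.resize(a,(480,600),interpolation=2))"
```

```text
over tcp [0.6172 0.0632 0.2698] dpos [-0.13, 6.6, 0.02] dr [-0.05, 0.07, 0.11]
seat tcp [0.6171 0.0647 0.2549] dpos [-0.13, 6.6, 1.52] dr [-0.05, 0.07, 0.11]
```

View pics/c5.png

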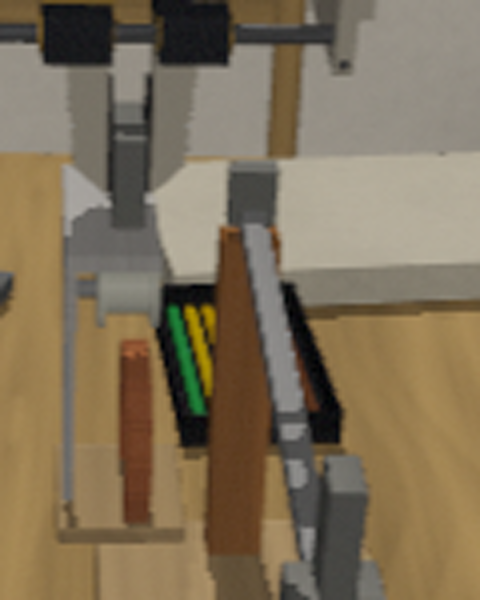

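The hanger is about 66 mm short of the bar. The rollers' lower edge is at about (130,318) and the horseshoe top at (135,342), so I'll check that the bar's height fits the gap.

```bash
python3 -c "
from h import *
T=np.linalg.inv(np.array(P['side']['T']));K=np.array(P['side']['K'])
def pr(p):
    q=K@(T[:3,:3]@p+T[:3,3]);return ((q[:2]/q[2]-[240,90])*4).round(0)
x=-.066
for l,s,h in[('bar top @front roller',.308,0),('bar bottom',.308,-.012),('flange bottom front expected',.308,.009),('bar top mid',.33,0),('bar bot mid',.33,-.012),('shoe top expected',.33,-.021),('foot front edge bottom expected',.295,-.105)]:print(l,pr(bar(s,h,x)))"
```

```text
bar top @front roller [125. 339.]
bar bottom [124. 361.]
flange bottom front expected [125. 321.]
bar top mid [122. 312.]
bar bot mid [122. 335.]
shoe top expected [121. 352.]
foot front edge bottom expected [120. 543.]
```

Predicted and observed rows agree to within about 2 mm. Going in.

>>> step_arm([
  {"delta_pos": [0,1.6,0],"dr": [0,0,0],"fingers": 1},
  {"delta_pos": [0,3.3,0],"dr": [0,0,0],"fingers": 1},
  {"delta_pos": [0,5,0],"dr": [0,0,0],"fingers": 1},
  {"delta_pos": [0,6.6,0],"dr": [0,0,0],"fingers": 1},
  {"delta_pos": [0,6.6,0],"dr": [0,0,0],"fingers": 1},
])

```text
time: 13.0
tool_pos: [0.6166, 0.0641, 0.2698]
tool_rot: [-3.14, -0.099, 1.623]
contact_force: [-0.7, -0.2, -2.3]
opening: 0.0136
grip_force: 30.0
```

```bash
python3 -c "
from h import *
h=.069;inc(bar(.33,h),GR,'seat')
s=robot.observe();print(s['contact_force'],s['torque'])"
```

```text
seat tcp [0.6171 0.0647 0.2549] dpos [-0.08, 0.06, 1.48] dr [-0.09, 0.07, 0.09]
[-0.65648943 -0.17412616 -2.28102771] [-0.19666804  0.02942122  0.00551065]
```

>>> step_arm([
  {"delta_pos": [0,0,0.6],"dr": [0,0,0],"fingers": 1},
  {"delta_pos": [0,0,1.1],"dr": [0,0,0],"fingers": 1},
  {"delta_pos": [0,0,1.3],"dr": [0,0,0],"fingers": 1},
  {"delta_pos": [0,0,1.4],"dr": [0,0,0],"fingers": 1},
  {"delta_pos": [0,0,1.4],"dr": [0,0,0],"fingers": 1},
])

```text
time: 13.62
tool_pos: [0.6165, 0.0646, 0.2565]
tool_rot: [-3.141, -0.099, 1.622]
contact_force: [0.6, -0.1, -1.5]
opening: 0.0138
grip_force: 30.0
```

>>> step_arm([
  {"delta_pos": [0,0,0.1],"dr": [0,0,0],"fingers": 1},
  {"delta_pos": [0,0,0.2],"dr": [0,0,0],"fingers": 1},
  {"delta_pos": [0,0,0.2],"dr": [0,0,0],"fingers": 1},
  {"delta_pos": [0,0,0.2],"dr": [0,0,0],"fingers": 1},
  {"delta_pos": [0,0,0.2],"dr": [0,0,0],"fingers": 1},
])

```text
time: 14.25
tool_pos: [0.6166, 0.0649, 0.2547]
tool_rot: [-3.142, -0.099, 1.623]
contact_force: [-0.6, -1.1, 0.5]
opening: 0.0134
grip_force: 30.0
```

The force changed from -2.5 to about +0.5 N, so the bar now carries the hanger's weight. Releasing.

>>> step_arm([
  {"delta_pos": [0,0,0],"dr": [0,0,0],"fingers": -0.6},
  {"delta_pos": [0,0,0],"dr": [0,0,0],"fingers": -0.6},
  {"delta_pos": [0,0,0],"dr": [0,0,0],"fingers": -0.6},
  {"delta_pos": [0,0,-3],"dr": [0,0,0],"fingers": -0.6},
  {"delta_pos": [0,0,-8],"dr": [0,0,0],"fingers": -0.6},
])

```text
time: 14.88
tool_pos: [0.6163, 0.0571, 0.3331]
tool_rot: [-3.137, -0.099, 1.622]
contact_force: [0.6, -0.6, 0.3]
opening: 0.0593
grip_force: 0.0
```

>>> step_arm([
  {"delta_pos": [2,-2,-3],"dr": [0,0,0],"fingers": -0.6},
  {"delta_pos": [4,-6,-3],"dr": [0,0,0],"fingers": -0.6},
  {"delta_pos": [6,-10,-3],"dr": [0,0,0],"fingers": -0.6},
  {"delta_pos": [8,-14,-3],"dr": [0,0,0],"fingers": -0.6},
  {"delta_pos": [10,-18,-3],"dr": [0,0,0],"fingers": -0.6},
])

```text
time: 15.5
tool_pos: [0.4308, 0.1446, 0.374]
tool_rot: [-3.142, -0.099, 1.622]
contact_force: [1.4, -0.4, -0.3]
opening: 0.0734
grip_force: 0.0
```

>>> step_arm([
  {"delta_pos": [0,0,0],"dr": [0,0,0],"fingers": -0.6},
  {"delta_pos": [0,0,0],"dr": [0,0,0],"fingers": -0.6},
  {"delta_pos": [0,0,0],"dr": [0,0,0],"fingers": -0.6},
  {"delta_pos": [0,0,0],"dr": [0,0,0],"fingers": -0.6},
  {"delta_pos": [0,0,0],"dr": [0,0,0],"fingers": -0.6},
])

```text
time: 16.12
tool_pos: [0.4326, 0.1439, 0.3735]
tool_rot: [-3.14, -0.099, 1.622]
contact_force: [0.2, 1.1, -0.8]
opening: 0.0731
grip_force: 0.0
```

>>> step_arm([
  {"delta_pos": [0,0,0],"dr": [0,0,0],"fingers": -0.6},
  {"delta_pos": [0,0,0],"dr": [0,0,0],"fingers": -0.6},
  {"delta_pos": [0,0,0],"dr": [0,0,0],"fingers": -0.6},
  {"delta_pos": [0,0,0],"dr": [0,0,0],"fingers": -0.6},
  {"delta_pos": [0,0,0],"dr": [0,0,0],"fingers": -0.6},
])

```text
time: 16.75
tool_pos: [0.4322, 0.1441, 0.3739]
tool_rot: [-3.141, -0.099, 1.623]
contact_force: [-0.4, -0.8, -0.6]
opening: 0.0731
grip_force: 0.0
```

```bash
python3 -c "
from h import *
a=viewer.read_camera('side')[:,:,::-1][150:350,240:400];b=viewer.read_camera('top')[:,:,::-1][120:270,300:420]
cv2.imwrite('pics/c6.png',np.hstack([cv2.resize(a,(400,500),interpolation=2),cv2.resize(b,(400,500),interpolation=2)]))
s1=viewer.read_camera('side').astype(int)
print(robot.observe()['time'])"
```

```text
16.9
```

View pics/c6.png

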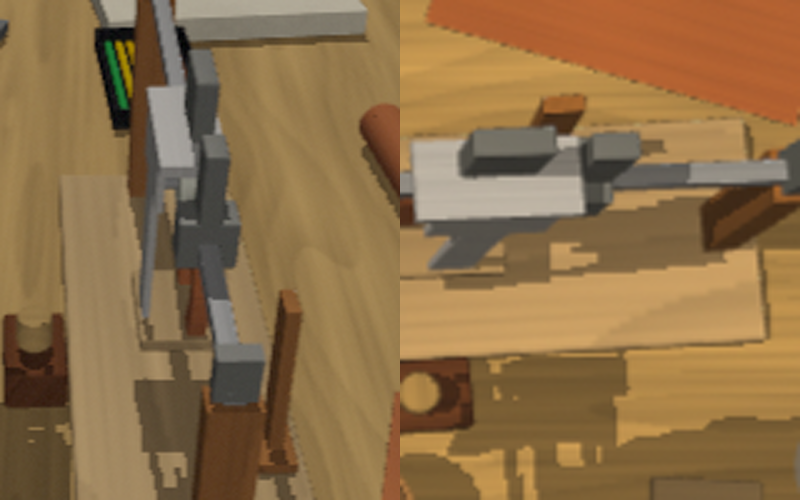

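The hanger rests on the bar against the stop, with the beam end at (585,180) touching the collar at (597,190) in the top crop. The stop has not moved. I'll let any swing die out and check that it is still.

>>> step_arm([
  {"delta_pos": [0,0,0],"dr": [0,0,0],"fingers": -0.6},
  {"delta_pos": [0,0,0],"dr": [0,0,0],"fingers": -0.6},
  {"delta_pos": [0,0,0],"dr": [0,0,0],"fingers": -0.6},
  {"delta_pos": [0,0,0],"dr": [0,0,0],"fingers": -0.6},
  {"delta_pos": [0,0,0],"dr": [0,0,0],"fingers": -0.6},
])

```text
time: 17.52
tool_pos: [0.4322, 0.1441, 0.3738]
tool_rot: [-3.141, -0.099, 1.622]
contact_force: [-0.2, -0.6, 0.4]
opening: 0.0734
grip_force: 0.0
```

>>> step_arm([
  {"delta_pos": [0,0,0],"dr": [0,0,0],"fingers": -0.6},
  {"delta_pos": [0,0,0],"dr": [0,0,0],"fingers": -0.6},
  {"delta_pos": [0,0,0],"dr": [0,0,0],"fingers": -0.6},
  {"delta_pos": [0,0,0],"dr": [0,0,0],"fingers": -0.6},
  {"delta_pos": [0,0,0],"dr": [0,0,0],"fingers": -0.6},
])

```text
time: 18.15
tool_pos: [0.4322, 0.1441, 0.3738]
tool_rot: [-3.141, -0.099, 1.622]
contact_force: [-0.1, -0.4, 0.1]
opening: 0.0733
grip_force: 0.0
```

```bash
python3 -c "
from h import *
f=lambda:viewer.read_camera('side').astype(int)[150:350,240:400]
a=f();d=[]
for i in range(8): d.append(int((np.abs(f()-a).max(2)>25).sum()))
print(d); 
if max(d)<15: print(robot.hand_in())"
```

```text
[0, 0, 0, 0, 0, 0, 0, 0]
the job is handed in; nothing more can be done
None
```

The job is handed in (no verdict came back): the stop measures about 1.5 mm from opposite the marker post, and the horseshoe hanger rolled down by itself and rests still against it, with the arm clear.

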